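Eject a story block and put it away

TASK

Press the story player's red ejector slide fully home so that it pushes the orange story block out of the slot, then draw the block out and lay it flat on the cork mat and let go. Take it again by its two ends and lower it into the one free lane of the wooden rack (the lane with yellow felt), flat, white disc up, lengthwise and centred between the lane walls like its two neighbours; set it down gently, do not drop it, and leave everything else where it is.

Things in the scene. Friction and masses are not known exactly. Their poses are not given: they have to be found in the camera images.
- player: Cream toy audio player, fixed: housing 110 mm (own x) by 124 mm (own y), 62 mm high (two small buttons on top add 8 mm), origin at the centre of its underside, z up. A roofed slot holds the story block at y = 0; its mouth is in the face at x = -55 mm, and the red ejector sticks out of the far (+x) face. A clear window in the roof shows the block.
- slot_mouth (a point): Centre of the slot mouth's lower edge, at x = -55 mm, 26 mm above the table. The slot runs along the player's x, 43 mm wide, 24 mm high. Here a lilac tongue, 26 mm wide, 8 mm thick, top level with the slot floor, sticks 43 mm out (to x = -98 mm) and carries the block as it comes out.
- ejector (a joint): Travel of the ejector slide along the player's -x: 0 at rest, 0.040 m fully pressed. A spring resists with 2.5 N at first and 7.5 N at the end and returns it to 0 when let go. Its pusher meets the block's back end within the first 5 mm; fully pressed it leaves the block sticking 35 mm out of the mouth, on the tongue, where it stays.
- ejector_pad (a point): Centre of the outer face of the ejector's red press plate, 46 mm wide and 46 mm high (14 to 60 mm above the table), 10 mm thick; at rest at x = +110 mm, y = 0, 37 mm up in the player's frame. Press it along the player's -x.
- orange_block: Orange story block, 60 mm (own x) by 40 mm (own y) by 22 mm high, about 45 g, a white disc on top; origin at the centre of its underside, z up. At the start wholly inside the player's slot, own x along the slot, underside 26 mm above the table. Once ejected, its last 25 mm are still under the roof: draw it along the player's -x before lifting.
- cork_mat: Square cork mat fixed to the table, 120 x 120 mm, 4 mm thick; origin at the centre of its underside.
- rack: Wooden rack, fixed: base plate 130 mm (own x) by 176 mm (own y), 6 mm thick, origin at the centre of its underside. Four walls 50 mm long (x), 8 mm thick, tops 36 mm above the table, at y = -84, -28, 28, 84 mm make three 48 mm wide lanes along x, open at both ends. They leave no room for fingers beside the block; its ends stand 5 mm out at each end.
- felt: Yellow felt strip 100 x 44 mm, under 1 mm thick, in the free lane of the rack; origin at the lane's centre, at the top of the rack's base plate (6 mm above the table), x along the lane. It marks where the orange block belongs; the block's underside comes to rest at its origin's height.
- blue_block: Blue story block, same shape as the orange one, lying in another lane. Leave alone.
- green_block: Green story block, same shape, lying in another lane. Leave alone.
- pop_toy: Purple pop toy, 110 x 110 x 17 mm, flat on the table; origin at the centre of its underside. Leave alone.
- tile_puzzle: Wooden sliding tile puzzle, 120 x 120 x 18 mm; origin at the centre of its underside. Leave alone.
- stick_pot: White pot 76 mm across, 95 mm high, with plastic sticks up to 185 mm high; origin at the centre of its underside. Leave alone.
- toy_car: Toy car 85 x 52 x 45 mm; origin at the centre under it. Leave alone.
Mind the look-alikes: they are no part of the job. What is shaped like the player but green is not meant.

How it is judged:
On the way, in this order (a step that is already met when the one before it is completed fails the run):
1. The ejector slide is pressed home (at least 34 of its 40 mm) and the orange block has been pushed at least 25 mm out of the slot (value of joint ejector above 0.034 m and x of orange_block in the frame of player below -0.05 m), for 0.05 s.
2. The orange block lies flat on the cork mat (its centre within 50 mm of the mat's), let go and at rest (horizontal distance between orange_block and cork_mat below 0.05 m and height (world z) of orange_block below 0.009 m and angle between orange_block's own z axis and vertical below 0.1 rad and contact force between the fingers and orange_block below 0.05 N and linear speed of orange_block below 0.02 m/s), for 0.2 s.
3. The orange block is brought down into the free lane while still held in the fingers (underside within 10 mm of the lane's floor) (x of orange_block in the frame of felt between -0.014 and 0.014 m and y of orange_block in the frame of felt between -0.008 and 0.008 m and z of orange_block in the frame of felt below 0.01 m and contact force between the fingers and orange_block above 0.5 N), for 0.02 s.
At the end, for the whole second after the job is handed in: The orange block lies flat, disc up, let go and at rest in the felt lane: centre within 14 mm of the lane centre along it and 8 mm across, underside within 4 mm of the lane floor, tilt under 0.08 rad, lengthwise within 0.15 rad; the ejector is back within 4 mm of rest (x of orange_block in the frame of felt between -0.014 and 0.014 m and y of orange_block in the frame of felt between -0.008 and 0.008 m and z of orange_block in the frame of felt between -0.004 and 0.004 m and angle between orange_block's own z axis and vertical below 0.08 rad and angle between the x axis of orange_block and the x axis of felt, either way round below 0.15 rad and linear speed of orange_block below 0.02 m/s and angular speed of orange_block below 0.2 rad/s and value of joint ejector below 0.004 m); the robot touches nothing.
It fails at once if The blue or green block is moved more than 20 mm (distance of any of blue_block, green_block from where it was at the start of the episode above 0.02 m).
It fails at once if The pop toy, tile puzzle, stick pot or toy car is moved more than 20 mm (distance of any of pop_toy, tile_puzzle, stick_pot, toy_car from where it was at the start of the episode above 0.02 m).
It also fails if it takes over 67 s, if anything falls off the work surface, if the arm or the gripper's body presses on something with over 40 N, if the wrist force passes 120 N, or if a joint passes its speed limit or range.

ROBOT

A 6-joint arm with a two-finger parallel gripper is mounted at the origin on the work surface. World frame = base frame: x ahead of the robot, y to its left, z up, the work surface at z = 0. Lengths are in m, angles in rad, forces in N, time in s.
With the tool pointing down it reaches from about 0.325 to 0.775 m from the base axis. Payload 5.5 kg.
Tool frame: the origin (TCP) lies between the finger pads; the fingertips stand 11 mm ahead of it and the grasp point (between the pads) lies 8 mm behind it (bot.finger_overhang is the distance from the TCP to the fingertips, in m); z points along the fingers, y is the line along which they close (so a half turn about z gives the same grasp; the last joint's range is limited). The gripper opens to 85 mm and grips with 20 to 120 N. Pads are 22 mm wide; open, the fingers measure 114 mm over their backs; the gripper's body (76 mm by 85 mm) begins 54 mm behind the grasp point. The pads swing forward as they close: fully open they stand 13 mm farther back than shut.
Start: joints at [-1.187, 0.091, 1.231, -0, 1.82, -0.057], TCP at [0.256, -0.543, 0.242] pointing down, gripper open.
Joint ranges: [-2.87, 2.87], [-0.86, 2.18], [0.17, 2.46], [-1.51, 4.65], [0.06, 2.69], [-2.65, 2.65]. Speed limits (rad/s): [2.57, 2.57, 3.01, 3.14, 3.14, 3.14].

INTERFACE

Orientations are given as a 3x3 rotation matrix whose columns are the frame's x, y, z axes.
In Python, from bench import monitor, imaging, workorder, bot gives the robot as it stands.
- The arm moves only by the tool drive_tool, never from a script. Its argument "targets" is one flat list of numbers, 6 for each row, row after row: the shift along the tool's x, y, z in cm, then the turn, a rotation vector about the tool's x, y, z in degrees. A call has 1 to 12 rows; each row shifts and turns the commanded pose from where the row before left it, along the tool's axes as they then stand; what a row does not reach is not made up. A row lasts 1/8 s, in which the tool goes at most 62.5 mm and 10.7 degrees, less where a joint would pass 70% of its speed; a pose out of reach is approached as far as the arm can. A call is refused whole if a number of a shift passes 6.25 or a number of a turn 10.7, either way. A call with a gripper value outside its range is refused whole. "fingers" is the closure, from -1 (fully open) to 1 (shut), set as the call begins (left out, the last holds). The fingers move at their own pace and stop on an object; "newtons" is the grip in N (left out, the last holds). Time passes only in rows, so rows that do not move let the fingers close. It gives the time, the measured TCP pose, the force, the opening and the grip force at its end, in the units of the state.
- monitor.observe(): the state, without advancing time (a new reading comes with each control period).
- imaging.snapshot(name): name is "scene" or "top" or "wrist"; returns a dict with "color" (420x560x3 uint8, red, green, blue), "fx", "fy", "cx", "cy" (pixels), "camera_from_world" (4x4, takes a point from world to camera coordinates). Camera axes: x right, y down, z forward; pixel columns grow to the right and rows downward; lengths in m; the calibration is good to about 2 mm. A picture is of the moment at which its call begins. There is no depth.
- workorder.hand_in(): hands the job in; it is judged then, once.
The state is a dict: "t": time; "joint_pos": joint angles; "dq": joint speeds; "joint_efforts": joint torques, N m; "ee_pos": TCP position; "tcp_rot": TCP orientation; "ft_force": force on the tool from outside, world axes, zero at the start; "wrist_torque": the same for the moment, N m; "gripper_width": finger opening in m; "grip_force": force on a finger pad.
Only numpy, scipy, OpenCV 4.12 (cv2) and the standard library are available. Lean on these libraries where they do the work, as an engineer would, in place of code of your own. Each camera call takes 0.05 s, during which the arm holds its last target. There are 200 camera calls.

## Working session

There is one attempt and no reset: what is moved stays moved. The work goes in short steps, Python scripts to look and compute and a tool call to move; the robot and the scene stay as the last step left them, time stands still between calls to the robot, and variables do not carry over. Pictures are saved under pics/ and viewed, at most 13 in all, crops included, and the job is handed in when it is done.

Besides the shell and the picture viewer there is one more tool, called after "Call:" as name(argument=value, ...) on one line, values as JSON. drive_tool: Moves the arm, as the interface text tells. Its arguments: {"type":"object","properties":{"targets":{"type":"array","items":{"type":"number"}},"fingers":{"type":"number"},"newtons":{"type":"number"}},"required":["targets"]}

```bash
mkdir -p pics; ls
python3 - <<'E'
from bench import monitor, imaging, workorder, bot
import cv2, numpy as np, pickle
d={}
for n in ("scene","top"):
    s=imaging.snapshot(n); d[n]=s
    cv2.imwrite(f"pics/{n}0.png",s["color"][:,:,::-1])
    print(n,s["fx"],s["cx"],s["cy"],np.round(s["camera_from_world"],3).tolist())
pickle.dump(d,open("d0.pkl","wb"))
s=monitor.observe(); print(s["t"],s["ee_pos"],np.round(s["tcp_rot"],3).tolist(),s["gripper_width"],bot.finger_overhang)
E
```

```text
pics
scene 395.91746255549754 279.63649375150356 210.1094975834625 [[-0.787, 0.617, 0.003, 0.417], [0.482, 0.618, -0.621, -0.164], [-0.385, -0.487, -0.784, 1.323], [0.0, 0.0, 0.0, 1.0]]
top 402.48149270779015 278.3387385889268 214.1459383787645 [[-0.013, -1.0, -0.018, -0.044], [-0.994, 0.015, -0.109, 0.491], [0.109, 0.016, -0.994, 1.004], [0.0, 0.0, 0.0, 1.0]]
0.1 [ 0.25589901 -0.5424398   0.24126611] [[0.904, 0.427, -0.001], [0.427, -0.904, 0.002], [0.0, -0.002, -1.0]] 0.08573811447483616 0.011
```

View pics/top0.png

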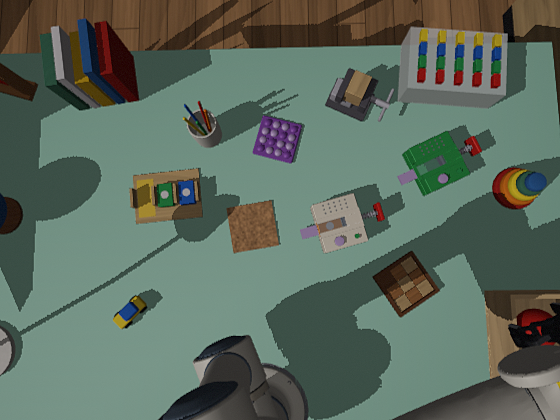

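View pics/scene0.png

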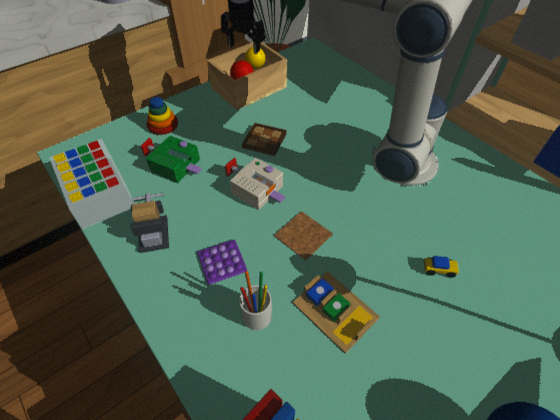

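The top view shows the cream player at (338,223), with its tongue at (308,232) and its ejector at (378,211). The mat is at (254,227), and the rack is at (167,195) with its felt lane on the left at (143,197). The green player at (435,163) is the decoy.

```bash
cat > h.py <<'E'
import numpy as np, cv2
def ray(s,uv,z):
    """pixel(s) -> world points on plane z"""
    uv=np.atleast_2d(uv).astype(float); M=np.array(s["camera_from_world"]); R,t=M[:3,:3],M[:3,3]
    d=np.c_[(uv[:,0]-s["cx"])/s["fx"],(uv[:,1]-s["cy"])/s["fy"],np.ones(len(uv))]@R
    c=-R.T@t
    return c+d*((z-c[2])/d[:,2])[:,None]
def pix(s,p):
    p=np.atleast_2d(p); M=np.array(s["camera_from_world"]); q=p@M[:3,:3].T+M[:3,3]
    return np.c_[q[:,0]/q[:,2]*s["fx"]+s["cx"],q[:,1]/q[:,2]*s["fy"]+s["cy"]]
def mask(s,lo,hi,roi=None):
    h=cv2.cvtColor(s["color"],cv2.COLOR_RGB2HSV); m=cv2.inRange(h,np.array(lo),np.array(hi))
    if roi: k=np.zeros_like(m);x0,y0,x1,y1=roi;k[y0:y1,x0:x1]=m[y0:y1,x0:x1];m=k
    return m
def blob(m):
    c=max(cv2.findContours(m,cv2.RETR_EXTERNAL,cv2.CHAIN_APPROX_NONE)[0],key=cv2.contourArea)
    return c[:,0,:]
def rect(s,m,z):
    """min-area rectangle, in world at height z: centre, sizes mm, angle deg of the long side"""
    p=ray(s,blob(m),z)[:,:2]
    (c,(w,h),a)=cv2.minAreaRect((p*1000).astype(np.float32))
    if w<h: w,h,a=h,w,a+90
    return np.round(np.array(c)/1000,4),round(w,1),round(h,1),round((a+90)%180-90,1)
E
python3 - <<'E'
import pickle; from h import *
d=pickle.load(open("d0.pkl","rb")); s=d["top"]; c=d["scene"]
hsv=cv2.cvtColor(s["color"],cv2.COLOR_RGB2HSV)
for n,(u,v) in dict(cream=(328,218),mat=(254,227),felt=(143,205),tongue=(307,232),red=(379,213),blue=(181,195),green=(168,200),wood=(170,218),table=(240,190),win=(330,230)).items(): print(n,hsv[v,u])
T=lambda n,lo,hi,roi,z,s=s: print(n,*rect(s,mask(s,lo,hi,roi),z))
T("cream",(0,0,120),(40,90,255),(305,190,372,256),.062)
T("mat",(3,70,50),(20,255,255),(220,195,288,258),.004)
T("felt",(22,150,60),(35,255,255),(128,170,158,225),.006)
T("tongue",(120,20,100),(165,255,255),(298,222,320,242),.026)
T("red",(0,150,60),(8,255,255),(370,198,392,225),.037)
red2=mask(s,(170,150,60),(180,255,255),(370,198,392,225)); print(red2.sum()/255)
T("blue",(100,150,60),(125,255,255),(175,175,200,210),.028)
T("green",(50,120,40),(80,255,255),(152,175,176,212),.028)
v=cv2.resize(s["color"][165:265,120:400],None,fx=2.85,fy=2.85,interpolation=2); v2=cv2.resize(c["color"][120:360,200:400],None,fx=2,fy=2)
cv2.imwrite("pics/topcrop.png",v[:,:,::-1])
E
```

```text
cream [ 17  33 160]
mat [ 14 131 107]
felt [ 23 186 137]
tongue [139  61 143]
red [  1 229 137]
blue [109 215 134]
green [ 69 182 101]
wood [ 17 117 129]
table [ 76  55 145]
win [ 15  53 136]
cream [ 0.4632 -0.1992] 122.7 114.8 15.2
mat [0.4629 0.0188] 119.7 119.0 8.8
felt [0.5415 0.2998] 99.6 43.5 6.2
tongue [ 0.445  -0.1277] 42.8 26.2 -74.9
red [ 0.4927 -0.3031] 45.8 18.5 16.2
2.0
blue [0.5511 0.1875] 59.6 39.2 5.3
green [0.5458 0.2415] 60.5 41.3 6.3
```

View pics/topcrop.png

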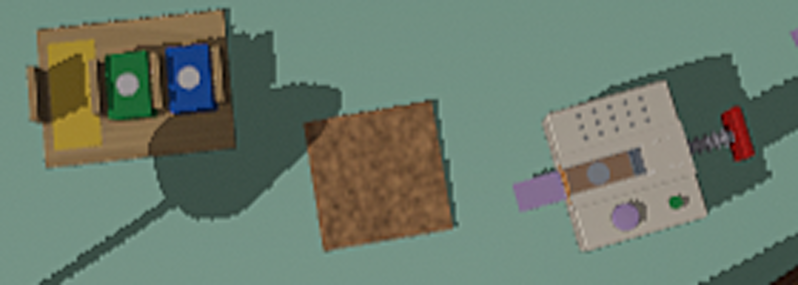

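Player origin is about (0.4645, -0.201) with its x axis at -75°. The mat is at (0.463, 0.019), and the felt at (0.5415, 0.300) with its lane at 6°. Next I turn the tool so its x axis lies along the player's -x, and go beyond the ejector with the fingers shut.

Call:
drive_tool(targets=[0,0,0,0,0,-10,0,0,0,0,0,-10,0,0,0,0,0,-10,0,0,0,0,0,-10,0,0,0,0,0,-10,0,0,0,0,0,-10,0,0,0,0,0,-10,0,0,0,0,0,-10], fingers=1)

```text
t: 1.1
ee_pos: [0.2559, -0.5425, 0.2416]
tcp_rot: [[-0.269, 0.963, -0.0], [0.963, 0.269, 0.001], [0.001, -0.0, -1.0]]
ft_force: [-0.1, 0.3, -0.4]
gripper_width: 0.0001
grip_force: 0.0
```

Call:
drive_tool(targets=[1.55,3.63,0,0,0,0,1.55,3.63,0,0,0,0,1.55,3.63,0,0,0,0,1.55,3.63,0,0,0,0,1.55,3.63,0,0,0,0,1.55,3.63,0,0,0,0,1.55,3.63,0,0,0,0,1.55,3.63,0,0,0,0,0,0,3,0,0,0,0,0,3,0,0,0,0,0,3,0,0,0,0,0,0,0,0,0])

```text
t: 2.6
ee_pos: [0.5022, -0.3455, 0.1484]
tcp_rot: [[-0.263, 0.965, -0.006], [0.965, 0.263, 0.004], [0.006, -0.004, -1.0]]
ft_force: [-0.4, -0.9, 0.6]
gripper_width: -0.0001
grip_force: 0.0
```

```bash
cat >> h.py <<'E'
P=np.array([.4645,-.201]); a=np.radians(-75); U=np.array([np.cos(a),np.sin(a)]); V=np.array([-U[1],U[0]])
def where(st):
    """state in player frame and tool yaw"""
    d=st["ee_pos"][:2]-P; R=st["tcp_rot"]
    print("t",round(st["t"],2),"player xy mm",np.round([d@U*1000,d@V*1000],1),"world",np.round(st["ee_pos"],4),"xyaw",round(np.degrees(np.arctan2(R[1,0],R[0,0])),1),"zax",np.round(R[:,2],3),"F",np.round(st["ft_force"],1),"w",round(st["gripper_width"],4),st["grip_force"])
E
python3 - <<'E'
from bench import monitor,imaging; from h import *
where(monitor.observe()); s=imaging.snapshot("wrist"); cv2.imwrite("pics/w1.png",s["color"][:,:,::-1])
print(np.round(np.array(s["camera_from_world"]),3).tolist())
import pickle; pickle.dump(s,open("w1.pkl","wb"))
E
```

```text
t 2.6 player xy mm [149.3  -1. ] world [ 0.5022 -0.3455  0.1484] xyaw 105.3 zax [-0.006  0.004 -1.   ] F [-0.4 -0.9  0.6] w -0.0001 0.0
[[0.964, 0.265, -0.004, -0.393], [0.255, -0.923, 0.287, -0.457], [0.072, -0.278, -0.958, 0.158], [0.0, 0.0, 0.0, 1.0]]
```

View pics/w1.png

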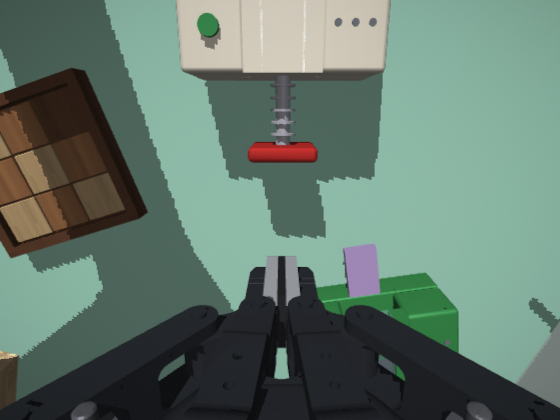

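The wrist view shows the red plate centred at (283,152), in line with the shut fingertips at (282,260). The decoy's tongue at (362,250) is off to the right, so I check that clearance and the plate's position.

Run:
```python
import pickle; from h import *
s=pickle.load(open("w1.pkl","rb"))
for n,uv,z in (("tongue corner",(345,247),.026),("tongue r",(377,245),.026),("pad l",(249,160),.06),("pad r",(317,160),.06),("green near",(322,290),.062),("housing l",(183,68),.062),("housing r",(386,68),.062)):
    d=ray(s,uv,z)[0,:2]-P; print(n,np.round([d@U*1000,d@V*1000],1))
```

```text
tongue corner [182.8  51.9]
tongue r [180.8  77.8]
pad l [107.5 -21.5]
pad r [107.2  23.1]
green near [201.6  29.9]
housing l [ 52.1 -59.9]
housing r [51.5 62.3]
```

Call:
drive_tool(targets=[0,0,3.6,0,0,0,0,0,3.6,0,0,0,0,0,3.6,0,0,0,0,0.1,0,0,0,0,1,0,0,0,0,0,1,0,0,0,0,0,1,0,0,0,0,0,1,0,0,0,0,0,0,0,0,0,0,0])

```text
t: 3.78
ee_pos: [0.4945, -0.3078, 0.0456]
tcp_rot: [[-0.264, 0.965, 0.002], [0.965, 0.264, -0.002], [-0.002, 0.002, -1.0]]
ft_force: [1.7, -2.5, 2.1]
gripper_width: -0.0002
grip_force: 1.6
```

Call:
drive_tool(targets=[0.5,0,0,0,0,0,0.5,0,0,0,0,0,0.5,0,0,0,0,0,0.5,0,0,0,0,0,0.5,0,0,0,0,0,0,0,0,0,0,0])

```text
t: 4.53
ee_pos: [0.4879, -0.2844, 0.0451]
tcp_rot: [[-0.263, 0.965, 0.002], [0.965, 0.263, -0.002], [-0.003, 0.001, -1.0]]
ft_force: [2.3, -6.1, 2.7]
gripper_width: -0.0004
grip_force: 3.1
```

Run:
```python
from bench import monitor; from h import *
where(monitor.observe())
```

```text
t 4.53 player xy mm [86.6  1. ] world [ 0.4879 -0.2844  0.0451] xyaw 105.2 zax [ 0.002 -0.002 -1.   ] F [ 2.3 -6.1  2.7] w -0.0004 3.0908679217100143
```

Call:
drive_tool(targets=[0.4,0,0,0,0,0,0.3,0,0,0,0,0,0.2,0,0,0,0,0,0,0,0,0,0,0,0,0,0,0,0,0])

```text
t: 5.15
ee_pos: [0.4861, -0.2779, 0.0453]
tcp_rot: [[-0.262, 0.965, 0.004], [0.965, 0.262, -0.006], [-0.007, 0.002, -1.0]]
ft_force: [5.7, -11.8, -0.9]
gripper_width: -0.0001
grip_force: 6.8
```

Run:
```python
from bench import monitor,imaging; from h import *
where(monitor.observe()); s=imaging.snapshot("top")
for lo,hi,roi,z in (((0,150,60),(8,255,255),(350,198,392,225),.06),((5,150,60),(20,255,255),(295,215,325,245),.048)):
    try: print(rect(s,mask(s,lo,hi,roi),z))
    except ValueError: print("none")
cv2.imwrite("pics/t2.png",cv2.resize(s["color"][170:270,270:410],None,fx=4,fy=4)[:,:,::-1])
```

```text
t 5.15 player xy mm [79.9  1. ] world [ 0.4861 -0.2779  0.0453] xyaw 105.2 zax [ 0.004 -0.006 -1.   ] F [  5.7 -11.8  -0.9] w -0.0001 6.815810278058052
(array([ 0.4692, -0.2667]), 19.8, 9.8, -2.1)
(array([ 0.4452, -0.1313]), 38.6, 35.8, 15.1)
```

View pics/t2.png

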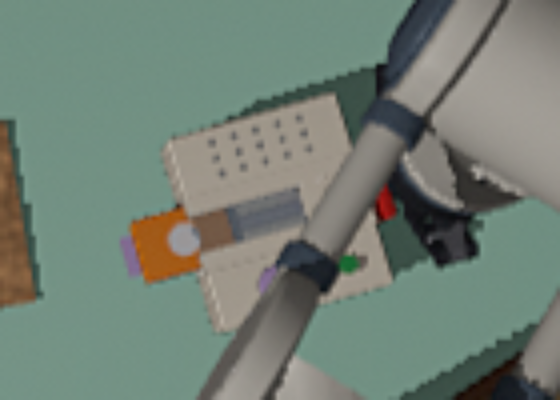

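The slide is on its end stop (13 N), and the block sticks about 35 mm out of the mouth at (185,245) in the crop. Now I back off, rise, and go above the block with the fingers open.

Call:
drive_tool(targets=[-1,0,0,0,0,0,-1.5,0,0,0,0,0,-1.5,0,0,0,0,0,-1.5,0,0,0,0,0,-1.5,0,0,0,0,0,0,0,-3,0,0,0,0,0,-3.5,0,0,0,0,0,-3.5,0,0,0,0,0,0,0,0,0])

```text
t: 6.32
ee_pos: [0.5047, -0.3436, 0.1479]
tcp_rot: [[-0.263, 0.965, 0.005], [0.965, 0.263, -0.003], [-0.004, 0.004, -1.0]]
ft_force: [0.4, -0.3, -0.4]
gripper_width: 0.0
grip_force: 0.0
```

Call:
drive_tool(targets=[3.7,0,0,0,0,0,3.7,0,0,0,0,0,3.7,0,0,0,0,0,3.7,0,0,0,0,0,3.7,0,0,0,0,0,3.5,0,0,0,0,0,0,-0.1,0,0,0,0,0,0,0,0,0,0], fingers=-1)

```text
t: 7.32
ee_pos: [0.4444, -0.1308, 0.1434]
tcp_rot: [[-0.263, 0.965, -0.001], [0.965, 0.263, 0.0], [0.0, -0.001, -1.0]]
ft_force: [-0.0, -1.3, 0.0]
gripper_width: 0.0851
grip_force: 0.0
```

Run:
```python
from bench import monitor,imaging; from h import *
where(monitor.observe()); s=imaging.snapshot("wrist")
cv2.imwrite("pics/w2.png",s["color"][:,:,::-1])
print(rect(s,mask(s,(5,150,60),(20,255,255)),.048))
s=imaging.snapshot("top"); print(rect(s,mask(s,(0,150,60),(8,255,255),(350,198,392,225)),.06))
```

```text
t 7.33 player xy mm [-73.   -1.2] world [ 0.4444 -0.1308  0.1434] xyaw 105.3 zax [-0.001  0.    -1.   ] F [-0.  -1.3  0. ] w 0.0851 0.0
(array([ 0.4449, -0.1288]), 40.2, 39.1, -74.5)
(array([ 0.4805, -0.3057]), 19.7, 7.1, 13.5)
```

View pics/w2.png

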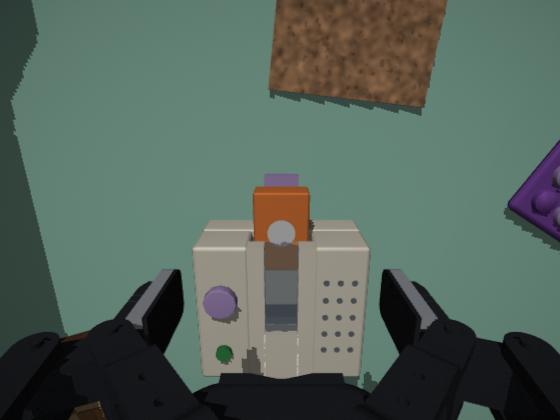

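The block is centred between the open fingers, with its top at (281,215). I descend and grip.

Call:
drive_tool(targets=[0,0,2.6,0,0,0,0,0,2.6,0,0,0,0,0,2.6,0,0,0,0,0.05,2.6,0,0,0,0,0,0,0,0,0,0,0,0,0,0,0], newtons=30)

```text
t: 8.18
ee_pos: [0.4455, -0.131, 0.0412]
tcp_rot: [[-0.262, 0.965, 0.001], [0.965, 0.262, -0.0], [-0.0, 0.001, -1.0]]
ft_force: [0.2, -0.4, -0.1]
gripper_width: 0.0855
grip_force: 0.0
```

Call:
drive_tool(targets=[0,0,0,0,0,0,0,0,0,0,0,0,0,0,0,0,0,0,0,0,0,0,0,0,0,0,0,0,0,0,0,0,0,0,0,0], fingers=1)

```text
t: 8.93
ee_pos: [0.4456, -0.1305, 0.0411]
tcp_rot: [[-0.263, 0.965, 0.001], [0.965, 0.263, -0.001], [-0.001, 0.001, -1.0]]
ft_force: [-0.8, 0.7, 5.9]
gripper_width: 0.0392
grip_force: 31.8
```

Call:
drive_tool(targets=[1,0,0,0,0,0,1.5,0,0,0,0,0,1.5,0,0,0,0,0,1,0,0,0,0,0,0,0,-1.5,0,0,0,0,0,-1.5,0,0,0,2.5,1.4,0,0,0,0,2.5,1.4,0,0,0,0,2.5,1.4,0,0,0,0,2.7,1.4,0,0,0,0,0,0,0,0,0,0])

```text
t: 10.3
ee_pos: [0.4594, 0.0323, 0.0709]
tcp_rot: [[-0.265, 0.964, -0.0], [0.964, 0.265, 0.001], [0.001, 0.0, -1.0]]
ft_force: [-0.5, -0.7, 0.0]
gripper_width: 0.0395
grip_force: 31.2
```

Run:
```python
from bench import monitor,imaging; from h import *
where(monitor.observe()); s=imaging.snapshot("wrist")
cv2.imwrite("pics/w3.png",s["color"][:,:,::-1])
print(rect(s,mask(s,(5,170,60),(20,255,255)),.075))
```

```text
t 10.3 player xy mm [-226.7   55.4] world [0.4594 0.0323 0.0709] xyaw 105.4 zax [-0.     0.001 -1.   ] F [-0.5 -0.7  0. ] w 0.0395 31.15056037902832
(array([0.4632, 0.0233]), 68.3, 40.2, -74.5)
```

View pics/w3.png

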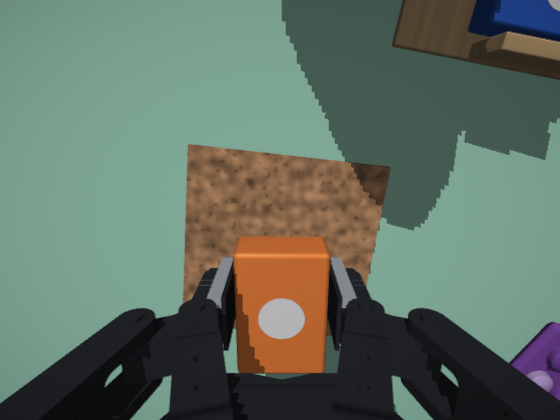

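The block is held level above the mat, with its disc at (282,319). I lower it until it touches.

Call:
drive_tool(targets=[0,0,2,0,0,0,0,0,1.7,0,0,0,0,0,0.9,0,0,0,0,0,0.3,0,0,0,0,0,0.15,0,0,0,0,0,0,0,0,0,0,0,0,0,0,0])

```text
t: 11.22
ee_pos: [0.4594, 0.031, 0.0203]
tcp_rot: [[-0.263, 0.965, 0.001], [0.965, 0.263, 0.0], [-0.0, 0.001, -1.0]]
ft_force: [-0.3, -0.6, -0.2]
gripper_width: 0.0394
grip_force: 31.1
```

Call:
drive_tool(targets=[0,0,0.1,0,0,0,0,0,0,0,0,0,0,0,0,0,0,0])

```text
t: 11.6
ee_pos: [0.4594, 0.031, 0.0192]
tcp_rot: [[-0.263, 0.965, 0.001], [0.965, 0.263, 0.0], [-0.0, 0.001, -1.0]]
ft_force: [-0.1, 0.9, 1.4]
gripper_width: 0.0394
grip_force: 31.4
```

Call:
drive_tool(targets=[0,0,0,0,0,0,0,0,0,0,0,0,0,0,0,0,0,0,0,0,0,0,0,0,0,0,-2,0,0,0,0,0,-4,0,0,0,0,0,-4,0,0,0,-1.3,0,-3,0,0,0,0,0,0,0,0,0], fingers=-1)

```text
t: 12.72
ee_pos: [0.464, 0.018, 0.1517]
tcp_rot: [[-0.262, 0.965, 0.005], [0.965, 0.262, -0.0], [-0.002, 0.005, -1.0]]
ft_force: [0.6, 0.6, -0.6]
gripper_width: 0.0856
grip_force: 0.0
```

Call:
drive_tool(targets=[0,0,0,0,0,10,0,0,0,0,0,10,0,0,0,0,0,10,0,0,0,0,0,10,0,0,0,0,0,10,0,0,0,0,0,10,0,0,0,0,0,10,0,0,0,0,0,10,0,0,0,0,0,10,0,0,0,0,0,0,0,0,0,0,0,0])

```text
t: 14.1
ee_pos: [0.4622, 0.0186, 0.1479]
tcp_rot: [[0.964, 0.266, -0.001], [0.266, -0.964, 0.0], [-0.001, -0.0, -1.0]]
ft_force: [-0.9, -0.2, -0.8]
gripper_width: 0.0856
grip_force: 0.0
```

Run:
```python
from bench import monitor,imaging; from h import *
st=monitor.observe(); where(st); R=st["tcp_rot"]
for n in ("wrist","top"):
    s=imaging.snapshot(n); cv2.imwrite(f"pics/{n}4.png",s["color"][:,:,::-1])
    try:
        m=mask(s,(5,170,60),(20,255,255)); 
        if n=="top": m=mask(s,(5,170,60),(20,255,255),(220,195,288,258))
        r=rect(s,m,.026); print(n,r)
        h=mask(s,(0,0,90),(180,60,255)); x0,y0,w,hh=cv2.boundingRect(blob(m)); k=np.zeros_like(h); k[y0:y0+hh,x0:x0+w]=h[y0:y0+hh,x0:x0+w]
        c=rect(s,k,.026); print(" disc",c, "tool xy cm",np.round((np.r_[c[0],0]-np.r_[st["ee_pos"][:2],0])@R*100,2))
    except ValueError: print(n,"none")
```

```text
t 14.1 player xy mm [-212.7   54.6] world [0.4622 0.0186 0.1479] xyaw 15.5 zax [-0.001  0.    -1.   ] F [-0.9 -0.2 -0.8] w 0.0856 0.0
wrist (array([0.4656, 0.0202]), 59.5, 43.1, -74.7)
 disc (array([0.4633, 0.0194]), 19.2, 19.1, 29.6) tool xy cm [ 0.13 -0.05 -0.  ]
top (array([0.4418, 0.0312]), 24.1, 5.0, -76.7)
 disc (array([0.4461, 0.0428]), 0.0, 0.0, 0.0) tool xy cm [-0.9  -2.76  0.  ]
```

View pics/wrist4.png

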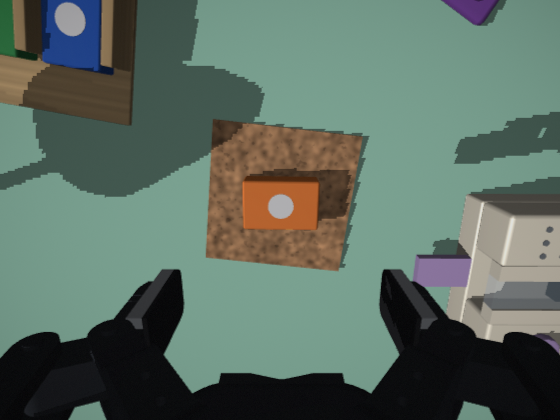

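The block lies flat on the mat, its disc at (281,206), within about 1 mm of the tool's axis. I descend and grip it by its two ends.

Call:
drive_tool(targets=[0.1,0,3.5,0,0,0,0,-0.05,3.5,0,0,0,0,0,3,0,0,0,0,0,2,0,0,0,0,0,0.9,0,0,0,0,0,0,0,0,0,0,0,0,0,0,0])

```text
t: 15.08
ee_pos: [0.4641, 0.0192, 0.0209]
tcp_rot: [[0.965, 0.263, 0.002], [0.263, -0.965, -0.0], [0.002, 0.001, -1.0]]
ft_force: [-0.4, -0.2, 1.3]
gripper_width: 0.0851
grip_force: 0.0
```

Call:
drive_tool(targets=[0,0,0,0,0,0,0,0,0,0,0,0,0,0,0,0,0,0,0,0,0,0,0,0,0,0,0,0,0,0], fingers=1)

```text
t: 15.7
ee_pos: [0.464, 0.0192, 0.0208]
tcp_rot: [[0.965, 0.263, 0.002], [0.263, -0.965, -0.0], [0.002, 0.001, -1.0]]
ft_force: [-0.3, 0.0, 5.5]
gripper_width: 0.0591
grip_force: 33.4
```

Call:
drive_tool(targets=[0,0,-2,0,0,0,0,0,-3,0,0,0,0,0,-3.5,0,0,0,0,0,0,0,0,-10,0,0,0,0,0,-10,0,0,0,0,0,-10,0,0,0,0,0,-10,0,0,0,0,0,-10,0,0,0,0,0,-10,0,0,0,0,0,-10,0,0,0,0,0,-10,0,0,0,0,0,-0.9])

```text
t: 17.2
ee_pos: [0.4631, 0.0192, 0.1043]
tcp_rot: [[-0.107, 0.994, -0.001], [0.994, 0.107, 0.0], [0.0, -0.001, -1.0]]
ft_force: [-0.1, -0.6, 0.0]
gripper_width: 0.0595
grip_force: 32.8
```

Call:
drive_tool(targets=[3.38,1.34,0,0,0,0,3.38,1.34,0,0,0,0,3.38,1.34,0,0,0,0,3.38,1.34,0,0,0,0,3.38,1.34,0,0,0,0,3.38,1.34,0,0,0,0,3.38,1.34,0,0,0,0,3.38,1.34,0,0,0,0,0,0,0,0,0,0,0,0,0,0,0,0])

```text
t: 18.45
ee_pos: [0.5407, 0.299, 0.1043]
tcp_rot: [[-0.106, 0.994, -0.001], [0.994, 0.106, -0.001], [-0.001, -0.001, -1.0]]
ft_force: [-0.8, 0.1, -0.1]
gripper_width: 0.0593
grip_force: 32.8
```

Run:
```python
from bench import monitor,imaging; from h import *
st=monitor.observe(); where(st); R=st["tcp_rot"]
s=imaging.snapshot("wrist"); cv2.imwrite("pics/wrist5.png",s["color"][:,:,::-1])
for n,lo,hi,z in (("orange",(5,170,60),(20,255,255),st["ee_pos"][2]-.0208+.026),("felt",(22,150,60),(35,255,255),.006),("green",(50,150,40),(80,255,255),.028)):
    try:
        r=rect(s,mask(s,lo,hi),z); print(n,r,"tool xy cm",np.round((np.r_[r[0],0]-np.r_[st["ee_pos"][:2],0])@R*100,2))
    except ValueError: print(n,"none")
```

```text
t 18.45 player xy mm [-463.3  203. ] world [0.5407 0.299  0.1043] xyaw 96.1 zax [-0.001 -0.001 -1.   ] F [-0.8  0.1 -0.1] w 0.0593 32.809322476387024
orange (array([0.5416, 0.3019]), 59.3, 46.3, 6.2) tool xy cm [ 0.28  0.12 -0.  ]
felt (array([0.5413, 0.3001]), 99.5, 43.6, 5.5) tool xy cm [ 0.1   0.07 -0.  ]
green none
```

View pics/wrist5.png

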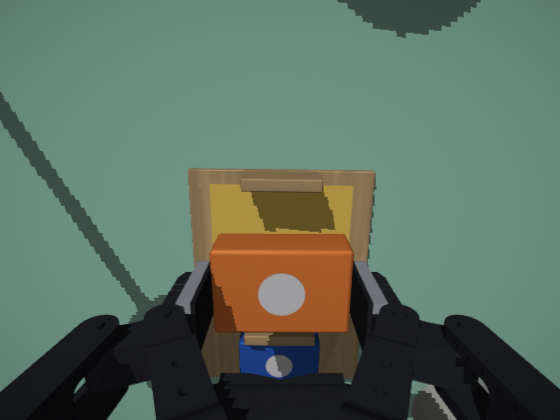

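The block is level over the lane with its disc at (282,294), and the felt is visible on both sides. I work out the disc-to-felt offset.

Run:
```python
from bench import monitor,imaging; from h import *
st=monitor.observe(); R=st["tcp_rot"]; s=imaging.snapshot("wrist")
m=mask(s,(0,0,90),(180,60,255),(240,260,325,330)); r=rect(s,m,.1095); print(r,np.round((np.r_[r[0]-np.array([.5414,.300]),0])@R*100,2))
# far wall (y=+84): inner top edge pixels -> lane geometry check
q=ray(s,[(242,179),(322,179),(242,191),(322,191)],.036); f=np.array([.5414,.300])
print(np.round((np.c_[q[:,:2]-f,np.zeros(4)]@R)*1000,1))
```

```text
(array([0.5423, 0.2972]), 19.3, 19.3, -83.8) [-0.29  0.06  0.  ]
[[ 31.9 -23.3  -0. ]
 [ 31.9  25.1  -0. ]
 [ 24.4 -23.6  -0. ]
 [ 24.5  25.3  -0. ]]
```

Call:
drive_tool(targets=[0.2,0,1.5,0,0,0,0,0,1.5,0,0,0,0,0,1.5,0,0,0,0,0,0,0,0,0,0,0,0,0,0,0])

```text
t: 19.18
ee_pos: [0.5408, 0.3016, 0.0599]
tcp_rot: [[-0.107, 0.994, 0.0], [0.994, 0.107, 0.0], [0.0, 0.0, -1.0]]
ft_force: [0.4, 0.1, -0.6]
gripper_width: 0.0593
grip_force: 32.8
```

Run:
```python
from bench import monitor,imaging; from h import *
st=monitor.observe(); where(st); R=st["tcp_rot"]; s=imaging.snapshot("wrist"); f=np.array([.5414,.300])
cv2.imwrite("pics/wrist6.png",s["color"][:,:,::-1])
z=st["ee_pos"][2]+.0052; m=mask(s,(0,0,90),(180,60,255),(240,250,325,340)); r=rect(s,m,z); print(r,np.round((np.r_[r[0]-f,0])@R*1000,1))
r=rect(s,mask(s,(5,170,60),(20,255,255)),z); print(r)
t=imaging.snapshot("top"); m=mask(t,(5,170,60),(20,255,255),(120,160,170,235)); print("top",rect(t,m,z))
```

```text
t 19.18 player xy mm [-465.7  203.8] world [0.5408 0.3016 0.0599] xyaw 96.2 zax [ 0.  0. -1.] F [ 0.4  0.1 -0.6] w 0.0593 32.80945301055908
(array([0.5424, 0.3001]), 19.3, 19.3, -83.8) [-0.  1.  0.]
(array([0.5417, 0.3046]), 59.2, 46.7, 6.2)
top (array([0.5431, 0.2916]), 59.3, 37.6, 1.3)
```

View pics/wrist6.png

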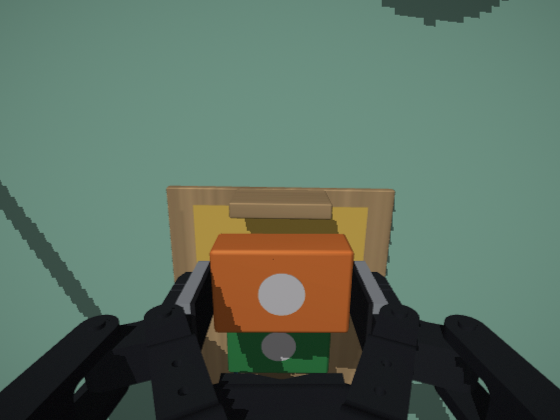

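The disc is within 1 mm of the lane centre and the block is parallel to the walls. I lower it gently.

Call:
drive_tool(targets=[-0.05,-0.1,0.8,0,0,0,0,0,0.8,0,0,0,0,0,0.8,0,0,0,0,0,0.6,0,0,0,0,0,0.4,0,0,0,0,0,0.15,0,0,0,0,0,0,0,0,0,0,0,0,0,0,0])

```text
t: 20.27
ee_pos: [0.54, 0.301, 0.0246]
tcp_rot: [[-0.107, 0.994, 0.001], [0.994, 0.107, 0.0], [0.0, 0.001, -1.0]]
ft_force: [-0.1, 0.1, -0.5]
gripper_width: 0.0594
grip_force: 32.8
```

Call:
drive_tool(targets=[0,0,0.1,0,0,0,0,0,0.05,0,0,0,0,0,0,0,0,0,0,0,0,0,0,0])

```text
t: 20.78
ee_pos: [0.5398, 0.301, 0.0229]
tcp_rot: [[-0.107, 0.994, 0.0], [0.994, 0.107, 0.0], [0.0, 0.0, -1.0]]
ft_force: [-0.6, -0.5, 0.9]
gripper_width: 0.0591
grip_force: 32.9
```

Call:
drive_tool(targets=[0,0,0.05,0,0,0,0,0,0,0,0,0,0,0,0,0,0,0])

```text
t: 21.15
ee_pos: [0.5398, 0.3009, 0.0228]
tcp_rot: [[-0.107, 0.994, 0.0], [0.994, 0.107, 0.0], [0.0, 0.0, -1.0]]
ft_force: [-2.9, -1.0, 5.1]
gripper_width: 0.059
grip_force: 33.4
```

Call:
drive_tool(targets=[0,0,0,0,0,0,0,0,0,0,0,0,0,0,0,0,0,0,0,0,0,0,0,0,0,0,0,0,0,0,0,0,-1.5,0,0,0,0,0,-3,0,0,0,0,0,-4,0,0,0,0,0,-4,0,0,0,0,0,0,0,0,0,0,0,0,0,0,0], fingers=-1)

```text
t: 22.52
ee_pos: [0.5398, 0.3009, 0.1477]
tcp_rot: [[-0.107, 0.994, 0.0], [0.994, 0.107, 0.0], [0.0, 0.001, -1.0]]
ft_force: [-0.7, -0.9, -1.5]
gripper_width: 0.0856
grip_force: 0.0
```

Run:
```python
from bench import monitor,imaging; from h import *
st=monitor.observe(); where(st); R=st["tcp_rot"]; s=imaging.snapshot("wrist"); f=np.array([.5414,.300])
cv2.imwrite("pics/wrist7.png",s["color"][:,:,::-1])
m=mask(s,(5,170,60),(20,255,255)); r=rect(s,m,.028); print(r,np.round((np.r_[r[0]-f,0])@R*1000,1))
t=imaging.snapshot("top"); print("ejector",rect(t,mask(t,(0,150,60),(8,255,255),(350,198,392,225)),.037))
```

```text
t 22.52 player xy mm [-465.3  202.6] world [0.5398 0.3009 0.1477] xyaw 96.2 zax [ 0.  0. -1.] F [-0.7 -0.9 -1.5] w 0.0856 0.0
(array([0.5412, 0.3018]), 59.9, 42.9, 5.4) [ 1.8 -0.   0. ]
ejector (array([ 0.4938, -0.3078]), 42.9, 8.0, 14.7)
```

View pics/wrist7.png

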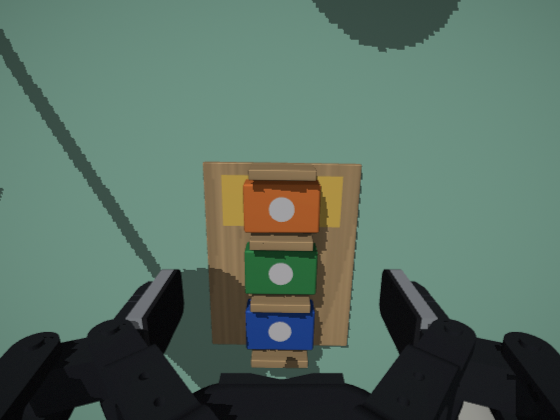

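The orange block at (282,208) sits flat in the felt lane, centred and in line with the green and blue blocks. The ejector is back at rest and the gripper is clear.

```bash
python3 -c "
from bench import workorder; print(workorder.hand_in())"
```

```text
the job is handed in; nothing more can be done
None
```

The job is handed in at about 22.5 s of the 67 s allowed, with no verdict returned: in my last camera check the orange block lay flat, disc up, within about 2 mm of the felt lane's centre, the ejector was back at rest, and the gripper was clear.

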